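Fit the test gauge to the compressor's quick coupler

ROBOT

A 6-joint arm with a two-finger parallel gripper is mounted at the origin on the work surface. World frame = base frame: x ahead of the robot, y to its left, z up, the work surface at z = 0. Lengths are in m, angles in degrees, forces in N, time in s.
With the tool pointing down it reaches from about 0.35 to 0.925 m from the base axis. Payload 6.4 kg.
Tool frame: the origin (TCP) lies between the finger pads; the fingertips stand 8 mm ahead of it and the grasp point (between the pads) lies 11 mm behind it; z points along the fingers, y is the line along which they close (so a half turn about z gives the same grasp; the last joint's range is limited). The gripper opens to 85 mm and grips with 20 to 120 N. Pads are 22 mm wide; open, the fingers measure 114 mm over their backs; the gripper's body (76 mm by 85 mm) begins 54 mm behind the grasp point. The pads swing forward as they close: fully open they stand 13 mm farther back than shut.
Start: joints at [-84.918, 14.043, 89.255, -0, 76.702, -9.975], TCP at [0.169, -0.628, 0.214] pointing down, gripper open.
Joint ranges: [-179.41, 179.41], [-58.25, 129.5], [7.25, 145.43], [-54.29, 234.29], [11.92, 165.04], [-157.13, 157.13]. Speed limits (degrees/s): [147.25, 147.25, 180, 180, 180, 180].

INTERFACE

Orientations are given as [roll, pitch, yaw] about the fixed x, y, z axes, in that order (R = Rz(yaw) Ry(pitch) Rx(roll)).
In Python, from workcell import readout, viewer, ticket gives the robot as it stands.
- The arm moves only by the tool carry_out, never from a script. Its argument "series" is a list of rows, each an object of numbers: "fingers": the opening, from 0 (shut) to 1 (fully open); "x", "y", "z": the shift along the tool's x, y, z in units of 0.08 m (1.0 is 0.08 m); "wx", "wy", "wz": the turn, a rotation vector about the tool's x, y, z in units of 45 degrees (1.0 is 45 degrees). In form: [{"fingers": .., "x": .., "y": .., "z": .., "wx": .., "wy": .., "wz": ..}, ...]. A call has 1 to 20 rows; each row shifts and turns the commanded pose from where the row before left it, along the tool's axes as they then stand; what a row does not reach is not made up. A row lasts 1/10 s, in which the tool goes at most 50 mm and 8.59 degrees, less where a joint would pass 70% of its speed; a pose out of reach is approached as far as the arm can. A call with a number of a shift or a turn outside -1 to 1 is refused whole. A call with a gripper value outside its range is refused whole. The fingers move at their own pace and stop on an object; the grip force is fixed at half the most. Time passes only in rows, so rows that do not move let the fingers close. It gives the time, the measured TCP pose, the force, the opening and the grip force at its end, in the units of the state.
- readout.get_state(): the state, without advancing time (a new reading comes with each control period).
- viewer.camera(name): name is "scene" or "top" or "wrist"; returns a dict with "pixels" (400x640x3 uint8, red, green, blue), "intrinsics" (3x3 intrinsics, pixels), "k1" (the pictures are not rectified: a ray, as slopes to the right and down, at radius r is drawn at 1 + k1 r^2 times it, then the intrinsics apply), "R" (3x3) and "t" (3): a world point X has camera coordinates R X + t. Camera axes: x right, y down, z forward; pixel columns grow to the right and rows downward; lengths in m; the calibration is good to about 2 mm. A picture is of the moment at which its call begins. There is no depth.
- ticket.finish_job(): hands the job in; it is judged then, once.
The state is a dict: "time": time; "joint_positions": joint angles; "qvel": joint speeds; "effort": joint torques, N m; "ee_pos": TCP position; "orientation": TCP orientation; "force": force on the tool from outside, world axes, zero at the start; "moment": the same for the moment, N m; "finger_gap": finger opening in m; "gripper_force": force on a finger pad.
Only numpy, scipy, OpenCV 4.12 (cv2) and the standard library are available. Lean on these libraries where they do the work, as an engineer would, in place of code of your own. Each camera call takes 0.05 s, during which the arm holds its last target. There are 200 camera calls.

TASK

Plug the pressure gauge from the wooden rack into the quick coupler on top of the small air compressor: first draw the coupler's spring sleeve back (down) until it stays back, then feel for the mouth and press the plug gently straight down until it is fully home and the sleeve springs forward (up) again. Let go and leave the gauge standing upright in the coupler; never force it, and do not knock or shift the other things on the table and in the rack.

Things in the scene. Friction and masses are not known exactly. Their poses are not given: they have to be found in the camera images.
- outlet (a point): Mouth height (168 mm above the table) on the axis of the outlet of the blue air compressor (fixed; tank 300 x 90 along y here, top 107; pump at +y, top 181). z up. The brass coupler is screwed in crooked, in any direction: its sleeve (31 across, 30 long) stands about 4 mm to one side, its real mouth (13 mm hole in a 20 mm rim) 5 mm to the same side; lean 2 to 3 degrees. Find it by feel.
- sleeve (a joint): How far the knurled steel sleeve is drawn back, m. 0: forward (up), its top 1 mm and its middle 16 mm below the mouth. Grip its sides and draw it down: the spring takes 8 N at first, 12 N at the stop (0.010). Beyond 0.008 it latches; let go, it stays back at 0.006 to 0.008 until the plug is pushed home, then springs to 0. Shut, the mouth is blocked 7 mm down.
- gauge_mid (a point): Centre of the gauge's case: a black disc 50 across and 26 thick, dial towards +x, flat faces square to x, z up. The case stands on a brass stem and a 20 mm hex over a steel plug. It stands plug down in one of the three holes of the rack, the case's centre 75 above the table. 140 to 210 g.
- gauge_tip (a point): Bottom end of the gauge's plug, 61 mm under the case's centre. The plug is 12 across, tapered to 9 at the tip over 2.5, with a groove 7 to 15 above the tip; the hex above it (underside 20 above the tip) meets the rim when home. From 8 mm deep it pushes a valve spring (8 to 12 N); it locks about 19 to 20 deep. It breaks if pressed on the compressor with over 40 N.
- rack: Wooden rack, fixed, 85 x 235 (along y) x 34 high, origin under its centre; three holes 16 across and 26 deep on its middle line, 75 apart, hold the gauge and two other fittings.
- barb: Brass hose tail on the same kind of plug, standing in the rack, 50 long; origin at its lower tip. To be left alone.
- filter: Small clear water trap with black ends on the same kind of plug, standing in the rack, 70 long, 32 across; origin at its lower tip. To be left alone.
- mug: White mug, 84 across, 88 high; origin under its centre. To be left alone.
- jar_a: Clear jar with a red lid, 84 across, 120 high; origin under its centre. To be left alone.
- jar_b: Clear jar with a red lid, 84 across, 100 high; origin under its centre. To be left alone.
- colour_red: Small red bottle, 30 across, 62 high; origin under its centre. To be left alone.
- colour_green: Small green bottle, 30 across, 62 high; origin under its centre. To be left alone.
There are look-alikes about, which are no part of the job. Leave any pink look-alike of the part that bears gauge_mid alone.

How it is judged (in metres and radians):
On the way, in this order (a step that is already met when the one before it is completed fails the run):
1. the sleeve is drawn back (value of joint sleeve above 0.005 m), for 0.2 s.
2. the gauge's plug stands in the mouth with the sleeve still back (value of joint sleeve above 0.0035 m and z of gauge_tip in the frame of outlet between -0.018 and -0.004 m and horizontal distance between gauge_tip and outlet below 0.008 m), for 0.05 s.
At the end, for the whole second after the job is handed in: The gauge stands upright (within 9 degrees) in the coupler, the tip of its plug 16.5 to 23 mm below the mouth's height and within 8 mm of the outlet's axis, and the sleeve is forward again (within 1.5 mm) (value of joint sleeve below 0.0015 m and z of gauge_tip in the frame of outlet between -0.023 and -0.0165 m and horizontal distance between gauge_tip and outlet below 0.008 m and angle between gauge_mid's own z axis and vertical below 0.16 rad); the robot touches nothing.
It fails at once if the gauge is pressed on the compressor or its coupler with over 40 N (contact force between gauge and compressor above 40 N).
It fails at once if one of the other fittings, bottles, jars or the mug is shifted by over 20 mm (distance of any of mug, jar_a, jar_b, colour_red, colour_green, barb, filter from where it was at the start of the episode above 0.02 m).
It also fails if it takes over 61 s, if anything falls off the work surface, if the arm or the gripper's body presses on something with over 40 N, if the wrist force passes 120 N, or if a joint passes its speed limit or range.

## Working session

There is one attempt and no reset: what is moved stays moved. The work goes in short steps, Python scripts to look and compute and a tool call to move; the robot and the scene stay as the last step left them, time stands still between calls to the robot, and variables do not carry over. Pictures are saved under pics/ and viewed, at most 10 in all, crops included, and the job is handed in when it is done.

Besides the shell and the picture viewer there is one more tool, called after "Request:" as a command line: name --argument value ..., lists and objects as JSON in quotes. carry_out: Moves the arm, as the interface text tells. Shifts and turns lie within -1 to 1; 1 stands for 0.08 m of shift or 45 degrees of turn. Its arguments: {"type":"object","properties":{"series":{"type":"array"}},"required":["series"]}

```bash
mkdir -p pics; cat > h.py <<'E'
import numpy as np, cv2, pickle
from workcell import readout, viewer, ticket
def shot(name,tag):
    c=viewer.camera(name); cv2.imwrite(f'pics/{tag}.png',c['pixels'][:,:,::-1]); pickle.dump(c,open(f'pics/{tag}.pkl','wb')); return c
def load(tag): return pickle.load(open(f'pics/{tag}.pkl','rb'))
def ray(c,u,v):
    K=np.array(c['intrinsics']); k=c['k1']
    d=cv2.undistortPoints(np.array([[[u,v]]],float),K,np.array([k,0,0,0.]))[0,0]
    R=np.array(c['R']); t=np.array(c['t']); o=-R.T@t; w=R.T@np.array([d[0],d[1],1.]); return o,w/np.linalg.norm(w)
def onz(c,u,v,z):
    o,w=ray(c,u,v); return o+w*(z-o[2])/w[2]
def tri(*rs):
    A=0;b=0
    for o,w in rs:
        P=np.eye(3)-np.outer(w,w); A=A+P; b=b+P@o
    x=np.linalg.solve(A,b); return x,[np.linalg.norm((np.eye(3)-np.outer(w,w))@(x-o)) for o,w in rs]
def proj(c,X):
    p=np.array(c['R'])@X+np.array(c['t']); x=p[:2]/p[2]; x=x*(1+c['k1']*(x@x)); K=np.array(c['intrinsics']); return K[:2,:2]@x+K[:2,2]
E
python3 - <<'E'
from h import *
np.set_printoptions(precision=4,suppress=True)
for n in ('scene','top','wrist'):
    c=shot(n,n+'0'); print(n,-np.array(c['R']).T@c['t'],c['intrinsics'][0][0],c['k1'])
print(readout.get_state())
a=[cv2.imread(f'pics/{n}0.png') for n in ('scene','top')]
E
```

```text
scene [1.178  0.6392 0.8919] 364.4147663442633 0.004037726746088319
top [ 0.3749 -0.0334  1.3713] 394.3538994243399 -0.09980406496560605
wrist [ 0.2423 -0.608   0.3731] 348.1445294958954 0.027049845488500958
{'time': 0.15, 'joint_positions': array([-84.9187,  14.0751,  89.3072,   0.0016,  76.7018,  -9.9746]), 'qvel': array([-0.0256, -0.1233, -0.234 ,  0.0043, -0.032 , -0.0159]), 'effort': array([  0.0017, -42.9987, -32.655 ,  -0.0001,   0.0036,   0.    ]), 'ee_pos': array([ 0.1688, -0.6272,  0.2134]), 'orientation': array([-179.9174,   -0.0161,   15.0555]), 'force': array([ 0.7365, -0.7617,  0.7216]), 'moment': array([-0.0123,  0.0157,  0.0006]), 'gripper_force': 0.0, 'finger_gap': 0.08523988625239654}
```

View pics/scene0.png

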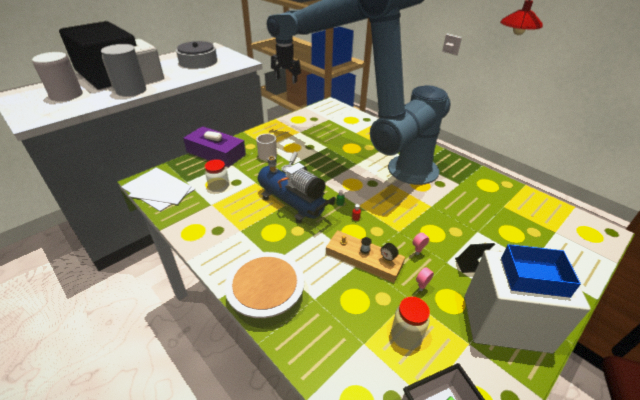

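View pics/top0.png

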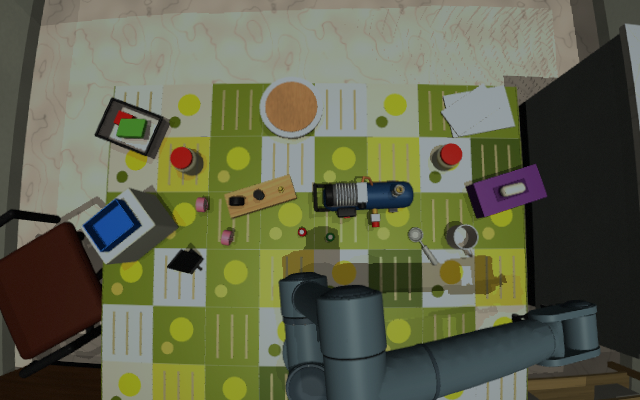

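The top view shows the coupler near (399,188), the pump at its left (+y), the rack at (260,197) with the gauge near (237,200), and pink look-alikes at (203,203) and (227,237). I'll enlarge both views.

```bash
python3 - <<'E'
from h import *
t=load('top0')['pixels'][:,:,::-1]; s=load('scene0')['pixels'][:,:,::-1]
f=lambda i,x,y,w,h:cv2.resize(i[y:y+h,x:x+w],(400,300),interpolation=cv2.INTER_CUBIC)
# 50x37.5 -> 8x ; use 80x60 ->5x
a=f(t,360,160,80,60);b=f(t,220,170,80,60);c=f(s,240,145,80,60);d=f(s,330,220,80,60)
cv2.imwrite('pics/crop1.png',np.vstack([np.hstack([a,b]),np.hstack([c,d])]))
for u,v,z in((399,188,.168),(237,200,.1)): print(onz(load('top0'),u,v,z))
print(readout.get_state()['orientation'])
E
```

```text
[ 0.5387406  -0.26642506  0.168     ]
[0.50828355 0.24847089 0.1       ]
[-1.79917370e+02 -1.61066443e-02  1.50554730e+01]
```

View pics/crop1.png

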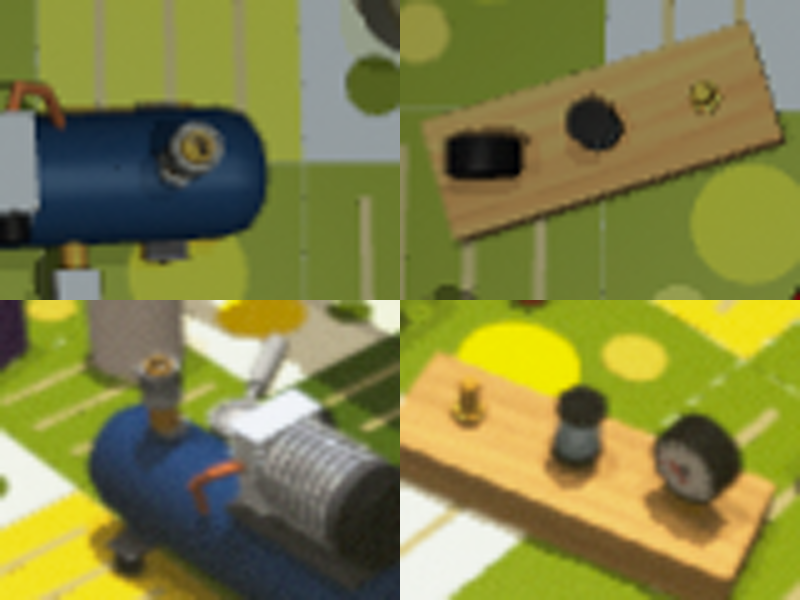

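Enlarged: the mouth is at top (399.4,189.6) and scene (271.6,158). The gauge case is at top (236.8,201), and its dial centre is at scene (389.4,252).

```bash
python3 - <<'E'
from h import *
np.set_printoptions(precision=4,suppress=True)
t=load('top0');s=load('scene0')
print(tri(ray(t,399,189.2),ray(s,271.2,157.6)))
print(tri(ray(t,236.4,200.6),ray(s,389.,251.6)))
print(onz(t,236.4,200.6,.1),onz(s,389,251.6,.075))
print(onz(t,399,189.2,.168),onz(s,271.2,157.6,.168))
E
```

```text
(array([ 0.5365, -0.2681,  0.1644]), [np.float64(0.0014207374898350031), np.float64(0.001420737489834948)])
(array([0.509 , 0.2566, 0.0729]), [np.float64(0.00022861637025796348), np.float64(0.00022861637025796224)])
[0.5063 0.2504 0.1   ] [0.5106 0.2578 0.075 ]
[ 0.535  -0.2664  0.168 ] [ 0.5404 -0.2649  0.168 ]
```

Request:
carry_out --series '[{"z": -0.07,"wz": -0.185},{"z": -0.07,"wz": -0.185},{"z": -0.07,"wz": -0.185},{"z": -0.07,"wz": -0.185},{"z": -0.07,"wz": -0.185},{"z": -0.07,"wz": -0.185},{"z": -0.07,"wz": -0.185},{"z": -0.07,"wz": -0.185},{"z": -0.07,"wz": -0.185},{"x": 0.41,"y": 0.418},{"x": 0.41,"y": 0.418},{"x": 0.41,"y": 0.418},{"x": 0.41,"y": 0.418},{"x": 0.41,"y": 0.418},{"x": 0.41,"y": 0.418},{"x": 0.41,"y": 0.418},{"x": 0.41,"y": 0.418},{"x": 0.41,"y": 0.418},{"x": 0.41,"y": 0.418},{"x": 0.41,"y": 0.418}]'

```text
invalid input at $.series[0]: expected keys fingers, x, y, z, wx, wy, wz
```

Request:
carry_out --series '[{},{},{}]'

```text
invalid input at $.series[0]: expected keys fingers, x, y, z, wx, wy, wz
```

```bash
python3 - <<'E'
from h import *
c=shot('wrist','w1'); print(-np.array(c['R']).T@c['t']); print(readout.get_state()['ee_pos'],readout.get_state()['orientation'],readout.get_state()['force'],[proj(c,np.array([.537,-.267,.168]))])
E
```

```text
[ 0.24233004 -0.60804738  0.37322619]
[ 0.16883138 -0.62732393  0.21360386] [-1.79932730e+02 -1.20402065e-02  1.50579984e+01] [ 0.19855289 -0.79149142  1.0039932 ] [array([-1680.01144546, -3115.82777004])]
```

View pics/w1.png

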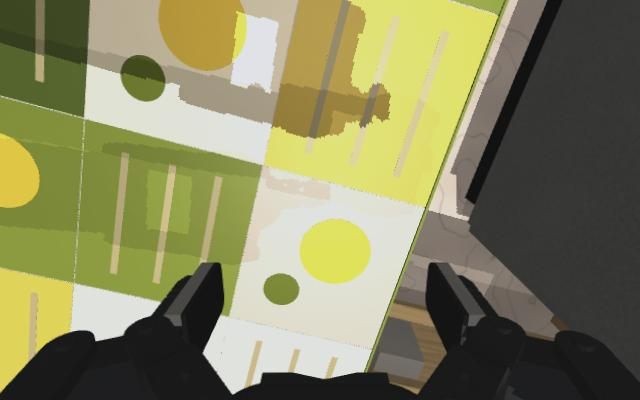

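The wrist view shows only the table and the open fingers, because the move was refused. Every row needs all the keys.

Request:
carry_out --series '[{"fingers": 1,"x": 0,"y": 0,"z": -0.07,"wx": 0,"wy": 0,"wz": -0.185},{"fingers": 1,"x": 0,"y": 0,"z": -0.07,"wx": 0,"wy": 0,"wz": -0.185},{"fingers": 1,"x": 0,"y": 0,"z": -0.07,"wx": 0,"wy": 0,"wz": -0.185},{"fingers": 1,"x": 0,"y": 0,"z": -0.07,"wx": 0,"wy": 0,"wz": -0.185},{"fingers": 1,"x": 0,"y": 0,"z": -0.07,"wx": 0,"wy": 0,"wz": -0.185},{"fingers": 1,"x": 0,"y": 0,"z": -0.07,"wx": 0,"wy": 0,"wz": -0.185},{"fingers": 1,"x": 0,"y": 0,"z": -0.07,"wx": 0,"wy": 0,"wz": -0.185},{"fingers": 1,"x": 0,"y": 0,"z": -0.07,"wx": 0,"wy": 0,"wz": -0.185},{"fingers": 1,"x": 0,"y": 0,"z": -0.07,"wx": 0,"wy": 0,"wz": -0.185},{"fingers": 1,"x": 0.41,"y": 0.418,"z": 0,"wx": 0,"wy": 0,"wz": 0},{"fingers": 1,"x": 0.41,"y": 0.418,"z": 0,"wx": 0,"wy": 0,"wz": 0},{"fingers": 1,"x": 0.41,"y": 0.418,"z": 0,"wx": 0,"wy": 0,"wz": 0},{"fingers": 1,"x": 0.41,"y": 0.418,"z": 0,"wx": 0,"wy": 0,"wz": 0},{"fingers": 1,"x": 0.41,"y": 0.418,"z": 0,"wx": 0,"wy": 0,"wz": 0},{"fingers": 1,"x": 0.41,"y": 0.418,"z": 0,"wx": 0,"wy": 0,"wz": 0},{"fingers": 1,"x": 0.41,"y": 0.418,"z": 0,"wx": 0,"wy": 0,"wz": 0},{"fingers": 1,"x": 0.41,"y": 0.418,"z": 0,"wx": 0,"wy": 0,"wz": 0},{"fingers": 1,"x": 0.41,"y": 0.418,"z": 0,"wx": 0,"wy": 0,"wz": 0},{"fingers": 1,"x": 0.41,"y": 0.418,"z": 0,"wx": 0,"wy": 0,"wz": 0},{"fingers": 1,"x": 0.41,"y": 0.418,"z": 0,"wx": 0,"wy": 0,"wz": 0}]'

```text
time: 2.2
ee_pos: [0.5379, -0.2653, 0.2646]
orientation: [-180.0, 0.0, 90.0]
force: [0.1, -1.0, 0.5]
finger_gap: 0.0854
gripper_force: 0.0
```

Request:
carry_out --series '[{"fingers": 1,"x": 0,"y": 0,"z": 0,"wx": 0,"wy": 0,"wz": 0},{"fingers": 1,"x": 0,"y": 0,"z": 0,"wx": 0,"wy": 0,"wz": 0}]'

```text
time: 2.4
ee_pos: [0.5372, -0.2661, 0.2643]
orientation: [-180.0, -0.0, 90.1]
force: [0.1, 0.2, 0.2]
finger_gap: 0.0853
gripper_force: 0.0
```

```bash
python3 - <<'E'
from h import *
c=shot('wrist','w1'); print(-np.array(c['R']).T@c['t'],np.array(c['R'])); print(readout.get_state()['ee_pos'],readout.get_state()['orientation'],readout.get_state()['force'],[proj(c,np.array([.537,-.267,.168]))])
E
```

```text
[ 0.53623384 -0.18968385  0.42412145] [[ 9.99998077e-01  1.95905837e-03  8.72801881e-05]
 [ 1.84168943e-03 -9.53512919e-01  3.01346513e-01]
 [ 6.73578197e-04 -3.01345773e-01 -9.53514694e-01]]
[ 0.53658779 -0.26698594  0.26437186] [-1.79957719e+02 -2.54668607e-03  9.00052725e+01] [ 0.00648344 -0.40225539 -0.72432817] [array([325.11257792, 194.7783658 ])]
```

View pics/w1.png

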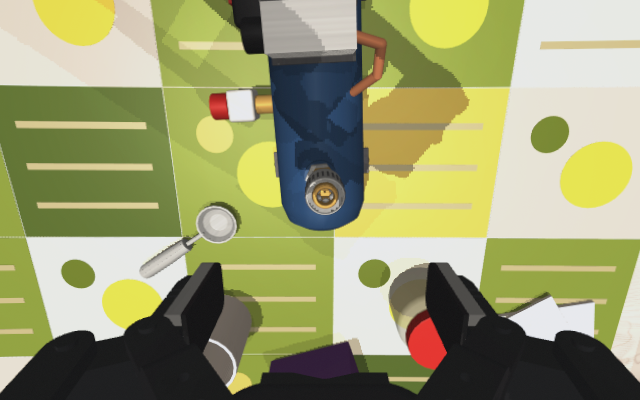

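The wrist view shows the coupler mouth near (325,196), matching the estimate. I'll zoom in.

```bash
python3 - <<'E'
from h import *
c=load('w1'); i=c['pixels'][:,:,::-1][150:225,285:365]
cv2.imwrite('pics/crop2.png',cv2.resize(i,(640,600),interpolation=cv2.INTER_CUBIC))
E
```

```text
(no output)
```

View pics/crop2.png

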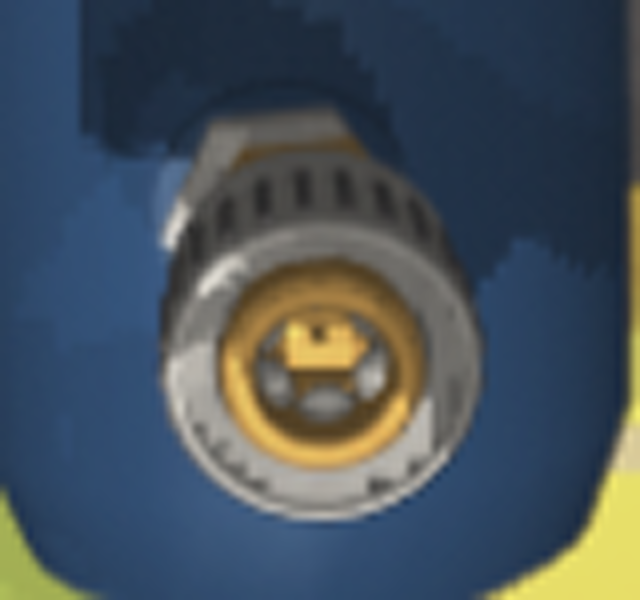

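Zoomed: the rim spans crop x 218–428 and y 258–468, so its centre is at pixel (324.9,194.9). The sleeve is concentric with it.

```bash
python3 - <<'E'
from h import *
np.set_printoptions(precision=4,suppress=True)
c=load('w1')
print('mouth',onz(c,324.9,194.9,.168))
print('tri',tri(ray(c,324.9,194.9),ray(load('top0'),399,189.2),ray(load('scene0'),271.2,157.6)))
for v,a,b in((130,273.5,365.5),(180,277,367)): print('tank',v,onz(c,a,v,.062),onz(c,b,v,.062))
print('nut top?',onz(c,285+275/8-.5,150+175/8-.5,.12))
E
```

```text
mouth [ 0.5368 -0.2671  0.168 ]
tri (array([ 0.5366, -0.2681,  0.1644]), [np.float64(0.00022226498062346807), np.float64(0.0015250794383315884), np.float64(0.001318181516203662)])
tank 130 [ 0.4842 -0.2298  0.062 ] [ 0.5785 -0.2296  0.062 ]
tank 180 [ 0.4857 -0.2826  0.062 ] [ 0.5822 -0.2824  0.062 ]
nut top? [ 0.5315 -0.2597  0.12  ]
```

Request:
carry_out --series '[{"fingers": 1,"x": 0,"y": 0,"z": 0.35,"wx": 0,"wy": 0,"wz": 0},{"fingers": 1,"x": 0,"y": 0,"z": 0.35,"wx": 0,"wy": 0,"wz": 0},{"fingers": 1,"x": 0,"y": 0,"z": 0.35,"wx": 0,"wy": 0,"wz": 0},{"fingers": 1,"x": 0,"y": 0,"z": 0.25,"wx": 0,"wy": 0,"wz": 0},{"fingers": 0.8,"x": 0,"y": 0,"z": 0.15,"wx": 0,"wy": 0,"wz": 0},{"fingers": 0.6,"x": 0,"y": 0,"z": 0.07,"wx": 0,"wy": 0,"wz": 0},{"fingers": 0.5,"x": 0,"y": 0,"z": 0,"wx": 0,"wy": 0,"wz": 0},{"fingers": 0.45,"x": 0,"y": 0,"z": 0,"wx": 0,"wy": 0,"wz": 0}]'

```text
time: 3.25
ee_pos: [0.5373, -0.2677, 0.1444]
orientation: [179.9, 0.1, 90.0]
force: [-0.1, 0.2, -0.1]
finger_gap: 0.0383
gripper_force: 0.0
```

Request:
carry_out --series '[{"fingers": 0.4,"x": 0,"y": 0,"z": 0,"wx": 0,"wy": 0,"wz": 0},{"fingers": 0.35,"x": 0,"y": 0,"z": 0,"wx": 0,"wy": 0,"wz": 0},{"fingers": 0.3,"x": 0,"y": 0,"z": 0,"wx": 0,"wy": 0,"wz": 0},{"fingers": 0.2,"x": 0,"y": 0,"z": 0,"wx": 0,"wy": 0,"wz": 0},{"fingers": 0.2,"x": 0,"y": 0,"z": 0,"wx": 0,"wy": 0,"wz": 0}]'

```text
time: 3.75
ee_pos: [0.5376, -0.2676, 0.145]
orientation: [179.9, 0.1, 90.0]
force: [-1.3, 1.3, 6.2]
finger_gap: 0.0282
gripper_force: 58.7
```

Request:
carry_out --series '[{"fingers": 0.2,"x": 0,"y": 0,"z": 0.02,"wx": 0,"wy": 0,"wz": 0},{"fingers": 0.2,"x": 0,"y": 0,"z": 0.02,"wx": 0,"wy": 0,"wz": 0},{"fingers": 0.2,"x": 0,"y": 0,"z": 0.02,"wx": 0,"wy": 0,"wz": 0},{"fingers": 0.2,"x": 0,"y": 0,"z": 0.02,"wx": 0,"wy": 0,"wz": 0},{"fingers": 0.2,"x": 0,"y": 0,"z": 0.02,"wx": 0,"wy": 0,"wz": 0},{"fingers": 0.2,"x": 0,"y": 0,"z": 0,"wx": 0,"wy": 0,"wz": 0}]'

```text
time: 4.35
ee_pos: [0.5374, -0.2675, 0.1374]
orientation: [179.9, 0.1, 90.0]
force: [-4.1, 1.9, 8.4]
finger_gap: 0.0279
gripper_force: 60.1
```

Request:
carry_out --series '[{"fingers": 0.2,"x": 0,"y": 0,"z": 0.015,"wx": 0,"wy": 0,"wz": 0},{"fingers": 0.2,"x": 0,"y": 0,"z": 0.015,"wx": 0,"wy": 0,"wz": 0},{"fingers": 0.2,"x": 0,"y": 0,"z": 0,"wx": 0,"wy": 0,"wz": 0}]'

```text
time: 4.65
ee_pos: [0.5374, -0.2675, 0.1353]
orientation: [179.9, 0.1, 90.0]
force: [-4.3, 1.8, 11.6]
finger_gap: 0.0277
gripper_force: 60.4
```

Request:
carry_out --series '[{"fingers": 0.2,"x": 0,"y": 0,"z": 0.01,"wx": 0,"wy": 0,"wz": 0},{"fingers": 0.2,"x": 0,"y": 0,"z": 0,"wx": 0,"wy": 0,"wz": 0}]'

```text
time: 4.85
ee_pos: [0.5374, -0.2675, 0.1348]
orientation: [179.9, 0.1, 90.0]
force: [-5.0, 2.7, 11.8]
finger_gap: 0.0279
gripper_force: 60.5
```

Request:
carry_out --series '[{"fingers": 0.2,"x": 0,"y": 0,"z": 0.015,"wx": 0,"wy": 0,"wz": 0},{"fingers": 0.2,"x": 0,"y": 0,"z": 0.0,"wx": 0,"wy": 0,"wz": 0},{"fingers": 0.2,"x": 0,"y": 0,"z": 0,"wx": 0,"wy": 0,"wz": 0}]'

```text
time: 5.15
ee_pos: [0.5375, -0.2676, 0.1348]
orientation: [179.9, 0.1, 90.0]
force: [-6.8, 4.0, 17.8]
finger_gap: 0.0279
gripper_force: 61.2
```

Request:
carry_out --series '[{"fingers": 0.2,"x": 0,"y": 0,"z": 0.015,"wx": 0,"wy": 0,"wz": 0},{"fingers": 0.2,"x": 0,"y": 0,"z": 0,"wx": 0,"wy": 0,"wz": 0}]'

```text
time: 5.35
ee_pos: [0.5376, -0.2677, 0.1347]
orientation: [180.0, 0.1, 90.0]
force: [-9.8, 5.6, 22.1]
finger_gap: 0.0277
gripper_force: 61.8
```

Request:
carry_out --series '[{"fingers": 0.2,"x": 0,"y": 0,"z": -0.02,"wx": 0,"wy": 0,"wz": 0},{"fingers": 0.5,"x": 0,"y": 0,"z": 0,"wx": 0,"wy": 0,"wz": 0},{"fingers": 0.8,"x": 0,"y": 0,"z": 0,"wx": 0,"wy": 0,"wz": 0},{"fingers": 1,"x": 0,"y": 0,"z": 0,"wx": 0,"wy": 0,"wz": 0},{"fingers": 1,"x": 0,"y": 0,"z": -0.1,"wx": 0,"wy": 0,"wz": 0},{"fingers": 1,"x": 0,"y": 0,"z": -0.35,"wx": 0,"wy": 0,"wz": 0},{"fingers": 1,"x": 0,"y": 0,"z": -0.5,"wx": 0,"wy": 0,"wz": 0},{"fingers": 1,"x": 0,"y": 0,"z": -0.5,"wx": 0,"wy": 0,"wz": 0},{"fingers": 1,"x": 0,"y": 0,"z": -0.3,"wx": 0,"wy": 0,"wz": 0},{"fingers": 1,"x": 0,"y": 0,"z": 0,"wx": 0,"wy": 0,"wz": 0},{"fingers": 1,"x": 0,"y": 0,"z": 0,"wx": 0,"wy": 0,"wz": 0}]'

```text
time: 6.45
ee_pos: [0.5368, -0.267, 0.2711]
orientation: [180.0, 0.0, 90.0]
force: [-0.3, -0.3, -0.4]
finger_gap: 0.0857
gripper_force: 0.0
```

```bash
python3 - <<'E'
from h import *
c=shot('wrist','w2'); print(readout.get_state()['ee_pos'],readout.get_state()['force'])
p=proj(c,np.array([.5368,-.2671,.168])); print(p); u,v=p.astype(int)
x0,y0=u-40,v-40
i=c['pixels'][:,:,::-1][y0:y0+75,x0:x0+80]; print(x0,y0)
cv2.imwrite('pics/crop3.png',cv2.resize(i,(640,600),interpolation=cv2.INTER_CUBIC))
E
```

```text
[ 0.53627457 -0.26660245  0.26967485] [ 0.17765202 -0.17807188  0.78916667]
[325.20916138 191.34134528]
285 151
```

View pics/crop3.png

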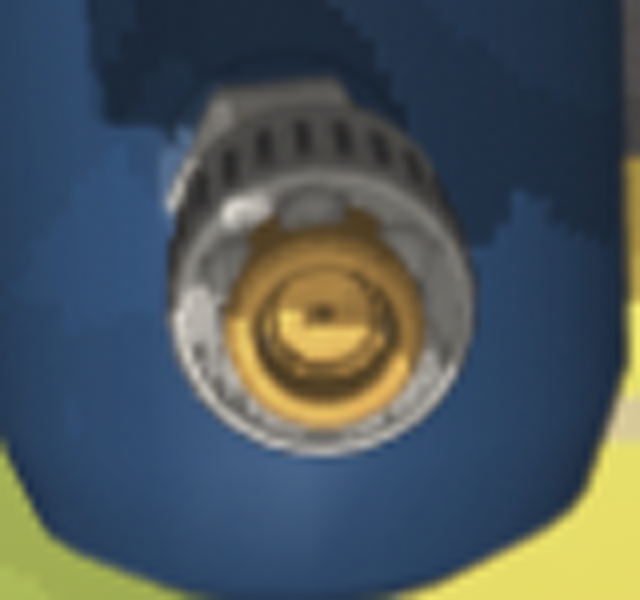

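The sleeve is latched back and the mouth is open, with the rim centre at (325.2,191.5). That matches the predicted (325.2,191.3). Next is the gauge.

Request:
carry_out --series '[{"fingers": 1,"x": 0.25,"y": -0.03,"z": 0,"wx": 0,"wy": 0,"wz": 0},{"fingers": 1,"x": 0.5,"y": -0.03,"z": 0,"wx": 0,"wy": 0,"wz": 0},{"fingers": 1,"x": 0.5,"y": -0.03,"z": 0,"wx": 0,"wy": 0,"wz": 0},{"fingers": 1,"x": 0.5,"y": -0.03,"z": 0,"wx": 0,"wy": 0,"wz": 0},{"fingers": 1,"x": 0.5,"y": -0.03,"z": 0,"wx": 0,"wy": 0,"wz": 0},{"fingers": 1,"x": 0.5,"y": -0.03,"z": 0,"wx": 0,"wy": 0,"wz": 0},{"fingers": 1,"x": 0.5,"y": -0.03,"z": 0,"wx": 0,"wy": 0,"wz": 0},{"fingers": 1,"x": 0.5,"y": -0.03,"z": 0,"wx": 0,"wy": 0,"wz": 0},{"fingers": 1,"x": 0.5,"y": -0.03,"z": 0,"wx": 0,"wy": 0,"wz": 0},{"fingers": 1,"x": 0.5,"y": -0.03,"z": 0,"wx": 0,"wy": 0,"wz": 0},{"fingers": 1,"x": 0.5,"y": -0.03,"z": 0.25,"wx": 0,"wy": 0,"wz": 0},{"fingers": 1,"x": 0.5,"y": -0.03,"z": 0.25,"wx": 0,"wy": 0,"wz": 0},{"fingers": 1,"x": 0.5,"y": 0,"z": 0.25,"wx": 0,"wy": 0,"wz": 0},{"fingers": 1,"x": 0.25,"y": 0,"z": 0,"wx": 0,"wy": 0,"wz": 0},{"fingers": 1,"x": 0,"y": 0,"z": 0,"wx": 0,"wy": 0,"wz": 0},{"fingers": 1,"x": 0,"y": 0,"z": 0,"wx": 0,"wy": 0,"wz": 0},{"fingers": 1,"x": 0,"y": 0,"z": 0,"wx": 0,"wy": 0,"wz": 0}]'

```text
time: 8.2
ee_pos: [0.5079, 0.2523, 0.211]
orientation: [-180.0, 0.0, 89.9]
force: [0.2, 1.0, 0.1]
finger_gap: 0.0853
gripper_force: 0.0
```

```bash
python3 - <<'E'
from h import *
c=shot('wrist','w3'); print(readout.get_state()['ee_pos'],readout.get_state()['orientation'])
for z in (.075,.1): print(proj(c,np.array([.507,.253,z])))
cv2.imwrite('pics/w3b.png',cv2.resize(c['pixels'][60:310,160:480,::-1],(768,600),interpolation=cv2.INTER_CUBIC))
E
```

```text
[0.50817643 0.25215491 0.21121316] [1.79991091e+02 7.04696031e-03 8.99104824e+01]
[324.09965242 179.92172553]
[324.09471292 187.62664872]
```

View pics/w3b.png

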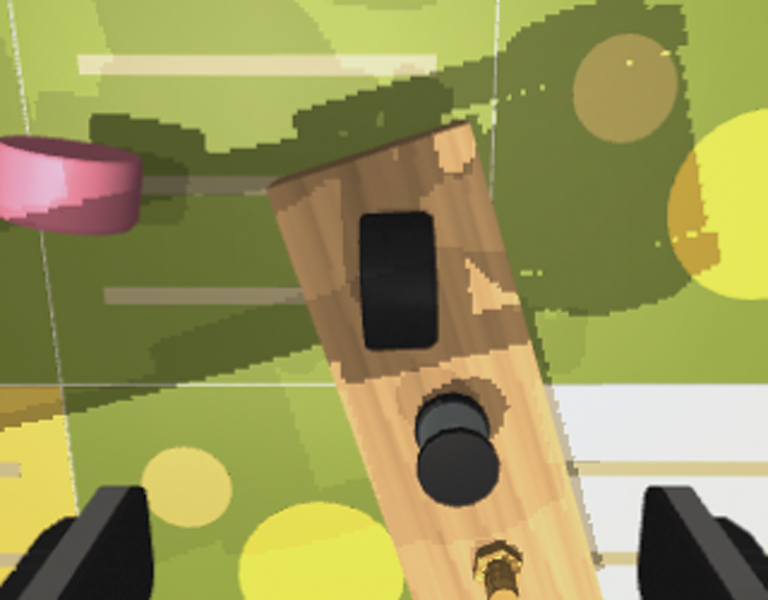

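```bash
python3 - <<'E'
from h import *
from scipy.optimize import least_squares
c=load('w3'); a=np.linspace(0,2*np.pi,200)
f=lambda u,v:np.array([160+u/2.4-.5,60+v/2.4-.5])
def r(p):
    x,y=p; P=np.array([proj(c,np.array([x,y+.025*np.cos(t),.075+.025*np.sin(t)])) for t in a])
    return [P[:,1].min()-f(0,212)[1],P[:,1].max()-f(0,350)[1],P[:,0][P[:,1].argmin()]-f(397,0)[0],P[:,0][P[:,1].argmax()]-f(401,0)[0]]
s=least_squares(r,[.507,.253],diff_step=1e-4);print(s.x,s.fun)
E
```

```text
[0.50843091 0.25585035] [-0.05580076  0.05943807  0.80552854 -0.81425053]
```

Request:
carry_out --series '[{"fingers": 1,"x": 0.046,"y": 0.003,"z": 0.2,"wx": 0,"wy": 0,"wz": -0.05},{"fingers": 1,"x": 0,"y": 0,"z": 0.4,"wx": 0,"wy": 0,"wz": 0},{"fingers": 1,"x": 0,"y": 0,"z": 0.4,"wx": 0,"wy": 0,"wz": 0},{"fingers": 1,"x": 0,"y": 0,"z": 0.35,"wx": 0,"wy": 0,"wz": 0},{"fingers": 1,"x": 0,"y": 0,"z": 0.25,"wx": 0,"wy": 0,"wz": 0},{"fingers": 0.8,"x": 0,"y": 0,"z": 0.15,"wx": 0,"wy": 0,"wz": 0},{"fingers": 0.6,"x": 0,"y": 0,"z": 0.06,"wx": 0,"wy": 0,"wz": 0},{"fingers": 0.5,"x": 0,"y": 0,"z": 0,"wx": 0,"wy": 0,"wz": 0},{"fingers": 0.45,"x": 0,"y": 0,"z": 0,"wx": 0,"wy": 0,"wz": 0}]'

```text
time: 9.15
ee_pos: [0.5094, 0.2568, 0.0676]
orientation: [179.9, -0.0, 92.2]
force: [0.4, -0.7, -0.3]
finger_gap: 0.0384
gripper_force: 0.0
```

Request:
carry_out --series '[{"fingers": 0.4,"x": 0,"y": 0,"z": 0,"wx": 0,"wy": 0,"wz": 0},{"fingers": 0.35,"x": 0,"y": 0,"z": 0,"wx": 0,"wy": 0,"wz": 0},{"fingers": 0.3,"x": 0,"y": 0,"z": 0,"wx": 0,"wy": 0,"wz": 0},{"fingers": 0.2,"x": 0,"y": 0,"z": 0,"wx": 0,"wy": 0,"wz": 0},{"fingers": 0.1,"x": 0,"y": 0,"z": 0,"wx": 0,"wy": 0,"wz": 0},{"fingers": 0.1,"x": 0,"y": 0,"z": 0,"wx": 0,"wy": 0,"wz": 0}]'

```text
time: 9.75
ee_pos: [0.5091, 0.2569, 0.0673]
orientation: [179.9, -0.0, 92.2]
force: [-1.7, 0.3, 5.6]
finger_gap: 0.0247
gripper_force: 60.9
```

Request:
carry_out --series '[{"fingers": 0.1,"x": 0,"y": 0,"z": -0.05,"wx": 0,"wy": 0,"wz": 0},{"fingers": 0.1,"x": 0,"y": 0,"z": -0.1,"wx": 0,"wy": 0,"wz": 0},{"fingers": 0.1,"x": 0,"y": 0,"z": -0.15,"wx": 0,"wy": 0,"wz": 0},{"fingers": 0.1,"x": 0,"y": 0,"z": -0.2,"wx": 0,"wy": 0,"wz": 0},{"fingers": 0.1,"x": 0,"y": 0,"z": -0.3,"wx": 0,"wy": 0,"wz": 0},{"fingers": 0.1,"x": 0,"y": 0,"z": -0.4,"wx": 0,"wy": 0,"wz": 0},{"fingers": 0.1,"x": 0,"y": 0,"z": -0.4,"wx": 0,"wy": 0,"wz": 0},{"fingers": 0.1,"x": 0,"y": 0,"z": -0.4,"wx": 0,"wy": 0,"wz": 0},{"fingers": 0.1,"x": 0,"y": 0,"z": -0.4,"wx": 0,"wy": 0,"wz": 0},{"fingers": 0.1,"x": 0,"y": 0,"z": -0.3,"wx": 0,"wy": 0,"wz": 0},{"fingers": 0.1,"x": 0,"y": 0,"z": 0,"wx": 0,"wy": 0,"wz": 0.05},{"fingers": 0.1,"x": 0,"y": 0,"z": 0,"wx": 0,"wy": 0,"wz": 0},{"fingers": 0.1,"x": 0,"y": 0,"z": 0,"wx": 0,"wy": 0,"wz": 0}]'

```text
time: 11.05
ee_pos: [0.508, 0.2566, 0.2824]
orientation: [-180.0, 0.0, 90.0]
force: [0.3, 0.5, -1.8]
finger_gap: 0.0247
gripper_force: 60.2
```

```bash
python3 - <<'E'
from h import *
s=readout.get_state(); print(s['ee_pos'],s['orientation'],s['force'],s['moment'],s['finger_gap'])
w=shot('wrist','w4')['pixels'][:,:,::-1]; c=shot('scene','s4'); e=s['ee_pos']; u,v=proj(c,e).astype(int); print(u,v)
a=cv2.resize(w[150:400,160:480],(384,300)); b=cv2.resize(c['pixels'][v-30:v+45,u-50:u+50,::-1],(400,300),interpolation=cv2.INTER_CUBIC)
t=shot('top','t4'); u,v=proj(t,e).astype(int); print(u,v)
cv2.imwrite('pics/g4.png',np.hstack([a,b]))
E
```

```text
[0.50803381 0.25658672 0.28243521] [-1.79981667e+02  4.47442858e-03  9.00267474e+01] [ 0.33188283  0.45596219 -1.77001903] [-0.00506014  0.00034753 -0.02979443] 0.024650631419121955
399 197
219 193
```

View pics/g4.png

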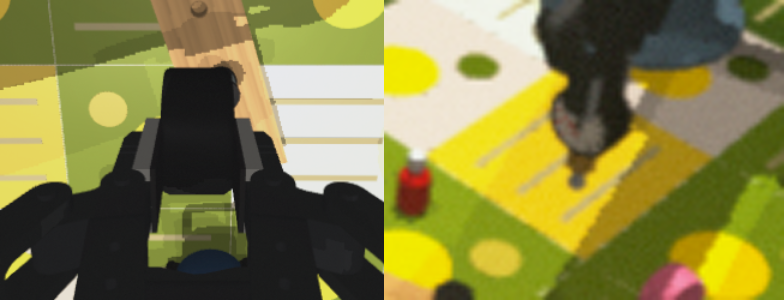

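The gauge is held upright: scene tip at about (397,212), and the wrist view shows the case between the pads, rows 206–311. The empty hole is at (325,157).

```bash
python3 - <<'E'
from h import *
from scipy.optimize import least_squares
c=load('w4'); e=np.array([.50803,.25659,.28244]); a=np.linspace(0,2*np.pi,200)
print('hole',onz(c,160+198/1.2-.5,150+8/1.2-.5,.034))
def rows(y,z):
    P=np.array([proj(c,np.array([e[0],y+.025*np.cos(t),z+.025*np.sin(t)]))[1] for t in a]); return P.min(),P.max()
print(least_squares(lambda p:[rows(p[0],e[2]+.0077)[0]-205.9],[e[1]],diff_step=1e-4).x-e[1], rows(e[1]-.001,e[2]+.0077))
g=c['pixels'].astype(int).sum(2); print(list(zip(range(196,216),g[196:216,325]))); print(list(zip(range(296,320),g[296:320,325])))
s=load('s4'); print('tip scene',onz(s,396.7,212.5,e[2]-.053)-e)
E
```

```text
hole [0.50756895 0.25745125 0.034     ]
[-0.00121387] (np.float64(205.48141692454047), np.float64(311.82135005027965))
[(196, np.int64(529)), (197, np.int64(531)), (198, np.int64(531)), (199, np.int64(531)), (200, np.int64(533)), (201, np.int64(532)), (202, np.int64(520)), (203, np.int64(466)), (204, np.int64(462)), (205, np.int64(427)), (206, np.int64(231)), (207, np.int64(57)), (208, np.int64(61)), (209, np.int64(62)), (210, np.int64(56)), (211, np.int64(61)), (212, np.int64(60)), (213, np.int64(67)), (214, np.int64(62)), (215, np.int64(62))]
[(296, np.int64(72)), (297, np.int64(66)), (298, np.int64(69)), (299, np.int64(67)), (300, np.int64(72)), (301, np.int64(70)), (302, np.int64(81)), (303, np.int64(77)), (304, np.int64(73)), (305, np.int64(77)), (306, np.int64(76)), (307, np.int64(80)), (308, np.int64(75)), (309, np.int64(77)), (310, np.int64(77)), (311, np.int64(72)), (312, np.int64(270)), (313, np.int64(335)), (314, np.int64(343)), (315, np.int64(341)), (316, np.int64(341)), (317, np.int64(341)), (318, np.int64(341)), (319, np.int64(382))]
tip scene [ 0.00010905 -0.00075909 -0.053     ]
```

Request:
carry_out --series '[{"fingers": 0.1,"x": -0.15,"y": 0.03,"z": 0,"wx": 0,"wy": 0,"wz": 0},{"fingers": 0.1,"x": -0.35,"y": 0.03,"z": 0,"wx": 0,"wy": 0,"wz": 0},{"fingers": 0.1,"x": -0.5,"y": 0.03,"z": 0,"wx": 0,"wy": 0,"wz": 0},{"fingers": 0.1,"x": -0.5,"y": 0.03,"z": 0,"wx": 0,"wy": 0,"wz": 0},{"fingers": 0.1,"x": -0.5,"y": 0.03,"z": 0,"wx": 0,"wy": 0,"wz": 0},{"fingers": 0.1,"x": -0.5,"y": 0.03,"z": 0,"wx": 0,"wy": 0,"wz": 0},{"fingers": 0.1,"x": -0.5,"y": 0.03,"z": 0,"wx": 0,"wy": 0,"wz": 0},{"fingers": 0.1,"x": -0.5,"y": 0.03,"z": 0,"wx": 0,"wy": 0,"wz": 0},{"fingers": 0.1,"x": -0.5,"y": 0.03,"z": 0,"wx": 0,"wy": 0,"wz": 0},{"fingers": 0.1,"x": -0.5,"y": 0.03,"z": 0,"wx": 0,"wy": 0,"wz": 0},{"fingers": 0.1,"x": -0.5,"y": 0.03,"z": 0,"wx": 0,"wy": 0,"wz": 0},{"fingers": 0.1,"x": -0.5,"y": 0.03,"z": 0,"wx": 0,"wy": 0,"wz": 0},{"fingers": 0.1,"x": -0.5,"y": 0,"z": 0,"wx": 0,"wy": 0,"wz": 0},{"fingers": 0.1,"x": -0.35,"y": 0,"z": 0,"wx": 0,"wy": 0,"wz": 0},{"fingers": 0.1,"x": -0.18,"y": 0,"z": 0,"wx": 0,"wy": 0,"wz": 0},{"fingers": 0.1,"x": 0,"y": 0,"z": 0,"wx": 0,"wy": 0,"wz": 0},{"fingers": 0.1,"x": 0,"y": 0,"z": 0,"wx": 0,"wy": 0,"wz": 0},{"fingers": 0.1,"x": 0,"y": 0,"z": 0,"wx": 0,"wy": 0,"wz": 0}]'

```text
time: 13.0
ee_pos: [0.5372, -0.2644, 0.2823]
orientation: [180.0, -0.0, 90.1]
force: [0.4, -0.2, -0.4]
finger_gap: 0.0245
gripper_force: 60.2
```

Request:
carry_out --series '[{"fingers": 0.1,"x": -0.034,"y": 0.0125,"z": 0.2,"wx": 0,"wy": 0,"wz": 0},{"fingers": 0.1,"x": 0,"y": 0,"z": 0.25,"wx": 0,"wy": 0,"wz": 0},{"fingers": 0.1,"x": 0,"y": 0,"z": 0.15,"wx": 0,"wy": 0,"wz": 0},{"fingers": 0.1,"x": 0,"y": 0,"z": 0.07,"wx": 0,"wy": 0,"wz": 0},{"fingers": 0.1,"x": 0,"y": 0,"z": 0,"wx": 0.033,"wy": 0.029,"wz": 0},{"fingers": 0.1,"x": 0,"y": 0,"z": 0,"wx": 0,"wy": 0,"wz": 0},{"fingers": 0.1,"x": 0,"y": 0,"z": 0,"wx": 0,"wy": 0,"wz": 0}]'

```text
time: 13.7
ee_pos: [0.5384, -0.2686, 0.229]
orientation: [-178.6, -1.3, 90.0]
force: [0.3, -0.3, -2.2]
finger_gap: 0.025
gripper_force: 60.1
```

```bash
cat > tip.py <<'E'
from h import *
from scipy.spatial.transform import Rotation as Ro
np.set_printoptions(precision=4,suppress=True)
s=readout.get_state(); R=Ro.from_euler('xyz',s['orientation'],degrees=True).as_matrix()
print(s['ee_pos'],s['orientation'],'tip',s['ee_pos']+R@np.array([-.0012,0,.0533]),'axis',-R[:,2],'F',s['force'],'M',s['moment'])
E
python3 tip.py
```

```text
[ 0.5384 -0.2686  0.229 ] [-178.5756   -1.256    89.9761] tip [ 0.5371 -0.2686  0.1757] axis [ 0.0248 -0.0219  0.9995] F [ 0.2966 -0.3267 -2.1914] M [-0.0186  0.0134  0.0146]
```

Request:
carry_out --series '[{"fingers": 0.1,"x": 0.016,"y": 0,"z": 0.02,"wx": 0,"wy": 0,"wz": 0},{"fingers": 0.1,"x": 0,"y": 0,"z": 0.03,"wx": 0,"wy": 0,"wz": 0},{"fingers": 0.1,"x": 0,"y": 0,"z": 0.03,"wx": 0,"wy": 0,"wz": 0},{"fingers": 0.1,"x": 0,"y": 0,"z": 0.015,"wx": 0,"wy": 0,"wz": 0},{"fingers": 0.1,"x": 0,"y": 0,"z": 0.01,"wx": 0,"wy": 0,"wz": 0},{"fingers": 0.1,"x": 0,"y": 0,"z": 0,"wx": 0,"wy": 0,"wz": 0}]'

```text
time: 14.3
ee_pos: [0.5379, -0.2671, 0.2203]
orientation: [-178.5, -1.3, 90.0]
force: [-0.1, 0.2, -1.8]
finger_gap: 0.0243
gripper_force: 60.1
```

```bash
python3 tip.py
```

```text
[ 0.5379 -0.2671  0.2203] [-178.5297   -1.2938   89.9618] tip [ 0.5365 -0.2671  0.1671] axis [ 0.0256 -0.0226  0.9994] F [-0.1216  0.2459 -1.7518] M [-0.0544 -0.0961  0.0136]
```

Request:
carry_out --series '[{"fingers": 0.1,"x": 0,"y": 0,"z": 0.015,"wx": 0,"wy": 0,"wz": 0},{"fingers": 0.1,"x": 0,"y": 0,"z": 0.01,"wx": 0,"wy": 0,"wz": 0},{"fingers": 0.1,"x": 0,"y": 0,"z": 0.0,"wx": 0,"wy": 0,"wz": 0}]'

```text
time: 14.6
ee_pos: [0.5381, -0.2673, 0.2185]
orientation: [-178.6, -1.3, 90.0]
force: [1.3, -1.6, -0.8]
finger_gap: 0.0247
gripper_force: 60.2
```

Request:
carry_out --series '[{"fingers": 0.1,"x": 0,"y": 0,"z": 0.01,"wx": 0,"wy": 0,"wz": 0},{"fingers": 0.1,"x": 0,"y": 0,"z": 0.01,"wx": 0,"wy": 0,"wz": 0},{"fingers": 0.1,"x": 0,"y": 0,"z": 0.0,"wx": 0,"wy": 0,"wz": 0}]'

```text
time: 14.9
ee_pos: [0.538, -0.2672, 0.2169]
orientation: [-178.6, -1.3, 90.0]
force: [1.7, -2.8, -1.9]
finger_gap: 0.0244
gripper_force: 60.2
```

Request:
carry_out --series '[{"fingers": 0.1,"x": -0.005,"y": 0.003,"z": 0.01,"wx": 0,"wy": 0,"wz": 0},{"fingers": 0.1,"x": 0,"y": 0,"z": 0.015,"wx": 0,"wy": 0,"wz": 0},{"fingers": 0.1,"x": 0,"y": 0,"z": 0.0,"wx": 0,"wy": 0,"wz": 0}]'

```text
time: 15.2
ee_pos: [0.538, -0.2673, 0.2145]
orientation: [-178.5, -1.3, 90.0]
force: [2.7, -1.3, -1.8]
finger_gap: 0.0247
gripper_force: 60.1
```

Request:
carry_out --series '[{"fingers": 0.1,"x": 0,"y": 0,"z": 0.015,"wx": 0,"wy": 0,"wz": 0},{"fingers": 0.1,"x": 0,"y": 0,"z": 0.01,"wx": 0,"wy": 0,"wz": 0},{"fingers": 0.1,"x": 0,"y": 0,"z": 0.0,"wx": 0,"wy": 0,"wz": 0}]'

```text
time: 15.5
ee_pos: [0.5381, -0.2674, 0.2138]
orientation: [-178.6, -1.3, 90.0]
force: [0.3, -2.1, 4.0]
finger_gap: 0.0241
gripper_force: 60.9
```

```bash
python3 tip.py
```

```text
[ 0.5381 -0.2674  0.2138] [-178.5575   -1.2629   89.9659] tip [ 0.5368 -0.2675  0.1605] axis [ 0.0252 -0.022   0.9994] F [ 0.3339 -2.0773  4.033 ] M [-0.2631 -0.0979  0.0003]
```

Request:
carry_out --series '[{"fingers": 0.1,"x": 0,"y": 0,"z": 0.015,"wx": 0,"wy": 0,"wz": 0},{"fingers": 0.1,"x": 0,"y": 0,"z": 0.015,"wx": 0,"wy": 0,"wz": 0},{"fingers": 0.1,"x": 0,"y": 0,"z": 0.0,"wx": 0,"wy": 0,"wz": 0}]'

```text
time: 15.8
ee_pos: [0.5381, -0.2675, 0.2118]
orientation: [-178.6, -1.2, 90.0]
force: [-0.3, -1.1, 5.9]
finger_gap: 0.0241
gripper_force: 61.2
```

Request:
carry_out --series '[{"fingers": 0.1,"x": 0,"y": 0,"z": 0.015,"wx": 0,"wy": 0,"wz": 0},{"fingers": 0.1,"x": 0,"y": 0,"z": 0.015,"wx": 0,"wy": 0,"wz": 0},{"fingers": 0.1,"x": 0,"y": 0,"z": 0.0,"wx": 0,"wy": 0,"wz": 0}]'

```text
time: 16.1
ee_pos: [0.5382, -0.2674, 0.2096]
orientation: [-178.6, -1.2, 90.0]
force: [-0.4, -0.0, 7.5]
finger_gap: 0.0244
gripper_force: 61.2
```

Request:
carry_out --series '[{"fingers": 0.1,"x": 0,"y": 0,"z": 0.015,"wx": 0,"wy": 0,"wz": 0},{"fingers": 0.1,"x": 0,"y": 0,"z": 0.015,"wx": 0,"wy": 0,"wz": 0},{"fingers": 0.1,"x": 0,"y": 0,"z": 0.0,"wx": 0,"wy": 0,"wz": 0}]'

```text
time: 16.4
ee_pos: [0.5382, -0.2674, 0.2073]
orientation: [-178.6, -1.2, 90.0]
force: [0.3, -0.5, 6.8]
finger_gap: 0.0239
gripper_force: 61.3
```

Request:
carry_out --series '[{"fingers": 0.1,"x": 0,"y": 0,"z": 0.015,"wx": 0,"wy": 0,"wz": 0},{"fingers": 0.1,"x": 0,"y": 0,"z": 0.015,"wx": 0,"wy": 0,"wz": 0},{"fingers": 0.1,"x": 0,"y": 0,"z": 0.0,"wx": 0,"wy": 0,"wz": 0}]'

```text
time: 16.7
ee_pos: [0.5382, -0.2674, 0.205]
orientation: [-178.6, -1.2, 90.0]
force: [0.2, -0.8, 7.5]
finger_gap: 0.0246
gripper_force: 61.2
```

Request:
carry_out --series '[{"fingers": 0.1,"x": 0,"y": 0,"z": 0.015,"wx": 0,"wy": 0,"wz": 0},{"fingers": 0.1,"x": 0,"y": 0,"z": 0.01,"wx": 0,"wy": 0,"wz": 0},{"fingers": 0.1,"x": 0,"y": 0,"z": 0.0,"wx": 0,"wy": 0,"wz": 0}]'

```text
time: 17.0
ee_pos: [0.538, -0.2672, 0.2025]
orientation: [-178.6, -1.2, 90.0]
force: [1.0, -0.8, 6.0]
finger_gap: 0.0247
gripper_force: 61.1
```

```bash
python3 tip.py
```

```text
[ 0.538  -0.2672  0.2025] [-178.5866   -1.2488   89.9687] tip [ 0.5367 -0.2673  0.1493] axis [ 0.0247 -0.0218  0.9995] F [ 0.9594 -0.7937  5.9557] M [-0.1725 -0.0116 -0.0052]
```

Request:
carry_out --series '[{"fingers": 0.1,"x": 0,"y": 0,"z": 0.012,"wx": 0,"wy": 0,"wz": 0},{"fingers": 0.1,"x": 0,"y": 0,"z": 0.0,"wx": 0,"wy": 0,"wz": 0}]'

```text
time: 17.2
ee_pos: [0.5381, -0.2673, 0.2022]
orientation: [-178.6, -1.2, 90.0]
force: [-1.0, -0.9, 9.6]
finger_gap: 0.0244
gripper_force: 61.4
```

Request:
carry_out --series '[{"fingers": 0.1,"x": 0,"y": 0,"z": 0.012,"wx": 0,"wy": 0,"wz": 0},{"fingers": 0.1,"x": 0,"y": 0,"z": 0.0,"wx": 0,"wy": 0,"wz": 0}]'

```text
time: 17.4
ee_pos: [0.5381, -0.2674, 0.2018]
orientation: [-178.6, -1.2, 90.0]
force: [-0.4, -0.5, 11.0]
finger_gap: 0.0244
gripper_force: 61.6
```

Request:
carry_out --series '[{"fingers": 0.1,"x": 0,"y": 0,"z": 0.015,"wx": 0,"wy": 0,"wz": 0},{"fingers": 0.1,"x": 0,"y": 0,"z": 0.0,"wx": 0,"wy": 0,"wz": 0}]'

```text
time: 17.6
ee_pos: [0.5382, -0.2675, 0.2017]
orientation: [-178.6, -1.2, 90.0]
force: [-2.3, 0.8, 15.3]
finger_gap: 0.0245
gripper_force: 62.1
```

```bash
python3 - <<'E'
from h import *
import tip
t=load('top0'); P=np.array([.537,-.267,.152])
c=shot('scene','s5'); u,v=proj(c,P).astype(int); a=load('scene0')['pixels']
f=lambda i:cv2.resize(i[v-25:v+20,u-30:u+30,::-1],(400,300),interpolation=cv2.INTER_CUBIC)
cv2.imwrite('pics/s5c.png',np.hstack([f(a),f(c['pixels'])])); print(u,v)
E
```

```text
[ 0.5382 -0.2675  0.2017] [-178.6251   -1.198    89.978 ] tip [ 0.537  -0.2675  0.1484] axis [ 0.024  -0.0209  0.9995] F [-2.2595  0.7515 15.2525] M [0.1818 0.6406 0.0326]
271 160
```

View pics/s5c.png

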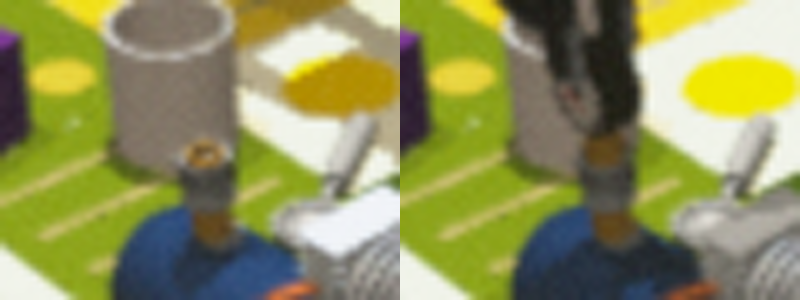

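Scene crop: the hex sits on the rim, and the sleeve spans the same rows (150–212) as at the start, so it looks forward. I'll confirm the lock with a light tug.

Request:
carry_out --series '[{"fingers": 0.1,"x": 0,"y": 0,"z": -0.03,"wx": 0,"wy": 0,"wz": 0},{"fingers": 0.1,"x": 0,"y": 0,"z": -0.02,"wx": 0,"wy": 0,"wz": 0},{"fingers": 0.1,"x": 0,"y": 0,"z": 0.0,"wx": 0,"wy": 0,"wz": 0}]'

```text
time: 17.95
ee_pos: [0.5379, -0.2672, 0.2027]
orientation: [-178.6, -1.3, 90.0]
force: [1.9, -1.0, 5.0]
finger_gap: 0.0246
gripper_force: 61.0
```

Request:
carry_out --series '[{"fingers": 0.1,"x": 0,"y": 0,"z": -0.02,"wx": 0,"wy": 0,"wz": 0},{"fingers": 0.1,"x": 0,"y": 0,"z": 0,"wx": 0,"wy": 0,"wz": 0}]'

```text
time: 18.15
ee_pos: [0.5378, -0.267, 0.2031]
orientation: [-178.5, -1.3, 90.0]
force: [3.3, -1.8, 0.3]
finger_gap: 0.0245
gripper_force: 60.5
```

Commanded up 5.6 mm, the gauge rose only 1.4 mm, so it is locked. Releasing and retreating.

Request:
carry_out --series '[{"fingers": 0.35,"x": 0,"y": 0,"z": 0,"wx": 0,"wy": 0,"wz": 0},{"fingers": 0.5,"x": 0,"y": 0,"z": 0,"wx": 0,"wy": 0,"wz": 0},{"fingers": 0.8,"x": 0,"y": 0,"z": 0,"wx": 0,"wy": 0,"wz": 0},{"fingers": 1,"x": 0,"y": 0,"z": 0,"wx": 0,"wy": 0,"wz": 0},{"fingers": 1,"x": 0,"y": 0,"z": -0.1,"wx": 0,"wy": 0,"wz": 0},{"fingers": 1,"x": 0,"y": 0,"z": -0.3,"wx": 0,"wy": 0,"wz": 0},{"fingers": 1,"x": 0,"y": 0,"z": -0.4,"wx": 0,"wy": 0,"wz": 0},{"fingers": 1,"x": 0,"y": 0,"z": -0.4,"wx": 0,"wy": 0,"wz": 0},{"fingers": 1,"x": 0,"y": 0,"z": -0.2,"wx": 0,"wy": 0,"wz": 0},{"fingers": 1,"x": 0,"y": 0,"z": 0,"wx": 0,"wy": 0,"wz": 0},{"fingers": 1,"x": 0,"y": 0,"z": 0,"wx": 0,"wy": 0,"wz": 0},{"fingers": 1,"x": 0,"y": 0,"z": 0,"wx": 0,"wy": 0,"wz": 0}]'

```text
time: 19.35
ee_pos: [0.5398, -0.269, 0.3131]
orientation: [-178.3, -1.4, 90.0]
force: [0.4, 0.2, 0.4]
finger_gap: 0.0851
gripper_force: 0.0
```

```bash
python3 - <<'E'
from h import *
s=readout.get_state(); print(s['ee_pos'],s['force'])
c=shot('scene','s6'); u,v=271,160; a=load('scene0')['pixels']
f=lambda i:cv2.resize(i[v-40:v+20,u-40:u+40,::-1],(400,300),interpolation=cv2.INTER_CUBIC)
cv2.imwrite('pics/s6c.png',np.hstack([f(a),f(c['pixels'])]))
E
```

```text
[ 0.53977615 -0.2689727   0.31309387] [0.35748095 0.20184367 0.38945314]
```

View pics/s6c.png

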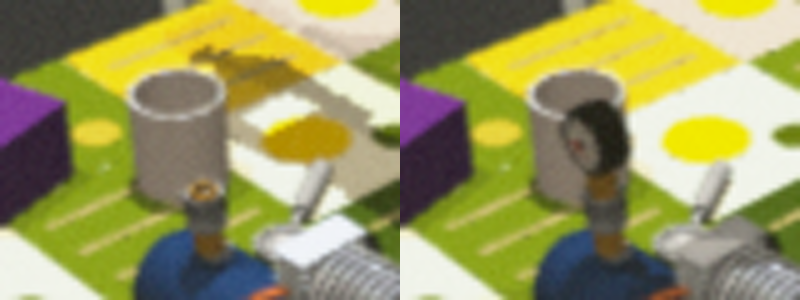

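The gauge stands upright in the coupler, the sleeve is at its original forward rows, and the gripper is clear. Handing in.

```bash
python3 -c "
from h import *
print(ticket.finish_job())"
```

```text
the job is handed in; nothing more can be done
None
```

The gauge is plugged in, locked (checked with a light tug) and standing upright in the coupler with the sleeve looking forward in the last picture; I handed the job in at about 19 s with no verdict shown, and I viewed 11 pictures, one over the limit of 10.

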